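Fill the tip bucket of the vial discard stand until it dumps, then set it upright

TASK

Push the three vials along the feed tray into the steel tip bucket until their weight trips it and it dumps them into the white basket by itself; do not touch the bucket or its tail while any vial is still outside the basket. Then press the red tail pad back down so that the empty bucket stands upright again. Leave the basket, the sample rack and the timer where they stand.

Things in the scene. Friction and masses are not known exactly. Their poses are not given: they have to be found in the camera images.
- stand: Fixed vial discard stand: white foot plate 50 x 225 x 8 mm, slim aluminium posts carrying the tip bucket and, on its +y side, a level feed tray. Origin on the bench; z up, +x from the tail pad towards the basket, +y from the bucket along the tray. The bucket's hinge axis runs along y through (0, 0, 150) mm, held by two arms at y = -44 and +44 mm, tops at z = 157 mm.
- tray_mouth (a point): Mouth of the white feed tray: middle of its edge above the bucket, at floor height; (34, 33, 176) mm in the stand's frame, axes as the stand's. The floor runs 125 mm from here to +y, 45 mm wide inside (along x), curbs 4 mm high at both sides, back end open. Vials are pushed towards -y; one drops some 20 mm into the bucket once its axis passes this edge.
- tray_back (a point): Middle of the floor at the tray's open back end, 125 mm in +y from the mouth; axes as the stand's. Blue ribs 1.5 mm high cross the floor 2, 22, 42 and 62 mm from the mouth and keep the vials from rolling; the 60 mm of floor behind the last rib is empty, room for fingers behind the row.
- tip_bucket (a joint): Hinge of the steel tip bucket, rad: 0 = upright on its stop, grows as it tips towards the stand's +x, 1.3 = fully dumped on its stop. Empty it is over-centre (balance near 0.45 rad): below that it falls back upright, above it stays dumped. Two vials do not trip it, three do, within about 2 s; then the vials slide out.
- bucket_in (a point): Middle of the bucket's inner floor, turning with it: 35 mm in x and 6 mm in z from the hinge axis when upright, axes then as the stand's. The bucket is open on top and at the front (+x), inside 58 mm along y, 60 mm along x; low wall (22 mm above the axis) under the tray mouth, high wall (46 mm) opposite.
- tail_pad (a point): Middle of the top of the red pad (26 x 34 x 5 mm) at the end of the tail, turning with the bucket. Upright: 88 mm in -x of the hinge axis, 4.5 mm above it. Dumped: 19 mm in -x, 86 mm above, its top facing +x; move it back (-x) and down round the axis, under 1 N. The dark counterweight on the tail, 26 mm thick, reaches r = 45 mm from the axis and 20 mm off the tail's top side.
- vial_a: Vial lying across the feed tray in the place nearest the mouth: white, yellow cap, 16 mm diameter, 40 mm long, 20 g. Origin at the middle of its bottom end, own z axis along the vial to the cap (along the stand's +x at the start), so its middle lies 20 mm along z.
- vial_b: Second vial, as vial_a, 20 mm further up the tray.
- vial_c: Third vial, as vial_a, farthest from the mouth.
- basket: Loose white slotted basket 173 x 158 x 69 mm under and in front of the bucket; origin at the middle of its underside, z up; walls 3 mm, inside about 160 x 146 mm and 66 mm deep.
- sample_rack: Bystander: narrow white sample rack 27 x 140 x 58 mm, standing loose on the bench to the right; origin at the middle of its underside.
- timer: Bystander: small white bench timer 60 x 66 x 18 mm on the bench to the right; origin at the middle of its underside.
Things that resemble listed ones, but are neither listed nor needed, are in the scene too. Leave any black look-alike of the vial_b alone.

How it is judged:
On the way, in this order (a step that is already met when the one before it is completed fails the run):
1. all three vials are in the bucket together (x of vial_a in the frame of bucket_in between -0.06 and 0.06 m and y of vial_a in the frame of bucket_in between -0.034 and 0.034 m and z of vial_a in the frame of bucket_in between -0.015 and 0.05 m and x of vial_b in the frame of bucket_in between -0.06 and 0.06 m and y of vial_b in the frame of bucket_in between -0.034 and 0.034 m and z of vial_b in the frame of bucket_in between -0.015 and 0.05 m and x of vial_c in the frame of bucket_in between -0.06 and 0.06 m and y of vial_c in the frame of bucket_in between -0.034 and 0.034 m and z of vial_c in the frame of bucket_in between -0.015 and 0.05 m), for 0.05 s.
2. the bucket has dumped: it lies tipped and all three vials are in the basket (x of vial_a in the frame of basket between -0.085 and 0.085 m and y of vial_a in the frame of basket between -0.078 and 0.078 m and z of vial_a in the frame of basket between -0.005 and 0.062 m and x of vial_b in the frame of basket between -0.085 and 0.085 m and y of vial_b in the frame of basket between -0.078 and 0.078 m and z of vial_b in the frame of basket between -0.005 and 0.062 m and x of vial_c in the frame of basket between -0.085 and 0.085 m and y of vial_c in the frame of basket between -0.078 and 0.078 m and z of vial_c in the frame of basket between -0.005 and 0.062 m and value of joint tip_bucket above 1 rad), for 0.2 s.
At the end, for the whole second after the job is handed in: The empty bucket is upright (hinge under 0.06 rad) and all three vials lie at rest inside the basket, which stands flat on the bench (x of vial_a in the frame of basket between -0.085 and 0.085 m and y of vial_a in the frame of basket between -0.078 and 0.078 m and z of vial_a in the frame of basket between -0.005 and 0.062 m and x of vial_b in the frame of basket between -0.085 and 0.085 m and y of vial_b in the frame of basket between -0.078 and 0.078 m and z of vial_b in the frame of basket between -0.005 and 0.062 m and x of vial_c in the frame of basket between -0.085 and 0.085 m and y of vial_c in the frame of basket between -0.078 and 0.078 m and z of vial_c in the frame of basket between -0.005 and 0.062 m and value of joint tip_bucket below 0.06 rad and angle between basket's own z axis and vertical below 0.1 rad and linear speed of each of vial_a, vial_b, vial_c below 0.03 m/s); the robot touches nothing.
It fails at once if the robot touches the bucket or its tail while a vial is still outside the basket (contact force between any of the fingers, the arm and tip_bucket above 0.3 N and (not (x of vial_a in the frame of basket between -0.085 and 0.085 m and y of vial_a in the frame of basket between -0.078 and 0.078 m and z of vial_a in the frame of basket between -0.005 and 0.062 m) or not (x of vial_b in the frame of basket between -0.085 and 0.085 m and y of vial_b in the frame of basket between -0.078 and 0.078 m and z of vial_b in the frame of basket between -0.005 and 0.062 m) or not (x of vial_c in the frame of basket between -0.085 and 0.085 m and y of vial_c in the frame of basket between -0.078 and 0.078 m and z of vial_c in the frame of basket between -0.005 and 0.062 m))).
It fails at once if the basket is shifted more than 40 mm (distance of basket from where it was at the start of the episode above 0.04 m).
It fails at once if the sample rack or the timer is shifted more than 30 mm (distance of any of sample_rack, timer from where it was at the start of the episode above 0.03 m).
It also fails if it takes over 45 s, if anything falls off the work surface, if the arm or the gripper's body presses on something with over 40 N, if the wrist force passes 120 N, or if a joint passes its speed limit or range.

ROBOT

A 6-joint arm with a two-finger parallel gripper is mounted at the origin on a cart in front of the work surface, level with it; the furniture and walls round the work are solid. World frame = base frame: x ahead of the robot, y to its left, z up, the work surface at z = 0. Lengths are in m, angles in rad, forces in N, time in s.
With the tool pointing down it reaches from about 0.375 to 0.75 m from the base axis. Payload 9 kg.
Tool frame: the origin (TCP) lies midway between the tips of the shut fingers; the grasp point (between the pads) lies 19 mm behind it; z points along the fingers, y is the direction in which the jaws open and shut (so a half turn about z gives the same grasp; the last joint's range is limited). The gripper opens to 85 mm and grips with 20 to 120 N. Pads are 22 mm wide; open, the fingers measure 114 mm over their backs; the gripper's body (76 mm by 85 mm) begins 54 mm behind the grasp point. The pads swing forward as they close: fully open they stand 13 mm farther back than shut.
Start: joints at [-1.553, 0.104, 0.097, 1.564, 0, 1.353], TCP at [0.14, -0.583, 0.231] pointing down, gripper open.
Joint ranges: [-2.99, 2.99], [-0.84, 1.86], [-1.1, 1.16], [-1.84, 2.11], [-1.51, 1.56], [-3.14, 3.14]. Speed limits (rad/s): [2.22, 2.22, 2.57, 3.14, 3.14, 3.14].

INTERFACE

Orientations are given as a rotation vector (axis times angle).
In Python, from cell import * gives the robot as it stands. The module is installed in compiled form; this text tells all that it offers.
- The arm moves only by the tool jog_arm, never from a script. Its arguments are lists of equal length, an entry for each row: "offset": the shift along the tool's x, y, z in mm, a list of three; "delta_rot": the turn, a rotation vector about the tool's x, y, z in degrees, a list of three; "fingers": the opening, from -1 (shut) to 1 (fully open), so that 0 is half open. In form: {"offset": [[dx, dy, dz], ...], "delta_rot": [[rx, ry, rz], ...], "fingers": [fingers, ...]}. A call has 1 to 20 rows; each row shifts and turns the commanded pose from where the row before left it, along the tool's axes as they then stand; what a row does not reach is not made up. A row lasts 1/10 s, in which the tool goes at most 50 mm and 8.59 degrees, less where a joint would pass 70% of its speed; a pose out of reach is approached as far as the arm can. A call with a gripper value outside its range is refused whole. The fingers move at their own pace and stop on an object; the grip force is fixed at half the most. Time passes only in rows, so rows that do not move let the fingers close. It gives the time, the measured TCP pose, the force and the opening at its end, in the units of the state.
- get_obs(): the state, without advancing time (a new reading comes with each control period).
- snapshot(name): name is "scene" or "side" or "wrist"; returns a dict with "frame" (480x640x3 uint8, red, green, blue), "fx", "fy", "cx", "cy" (pixels), "R" (3x3) and "t" (3): a world point X has camera coordinates R X + t. Camera axes: x right, y down, z forward; pixel columns grow to the right and rows downward; lengths in m; the calibration is good to about 2 mm. A picture is of the moment at which its call begins. There is no depth.
- hand_in(): hands the job in, once; it reports no verdict.
The state is a dict: "time": time; "q": joint angles; "qvel": joint speeds; "effort": joint torques, N m; "tcp_pos": TCP position; "tcp_rot": TCP orientation; "contact_force": force on the tool from outside, world axes, zero at the start; "torque": the same for the moment, N m; "finger_gap": opening from 0.0 (shut) to 1.0 (fully open).
Only numpy, scipy, OpenCV 4.12 (cv2) and the standard library are available. Lean on these libraries where they do the work, as an engineer would, in place of code of your own. Each camera call takes 0.05 s, during which the arm holds its last target. There are 200 camera calls.

## Working session

There is one attempt and no reset: what is moved stays moved. The work goes in short steps, Python scripts to look and compute and a tool call to move; the robot and the scene stay as the last step left them, time stands still between calls to the robot, and variables do not carry over. Pictures are saved under pics/ and viewed, about 8 in all and at most 12, crops included, and the job is handed in when it is done.

Besides the shell and the picture viewer there is one more tool, called after ">>>" in YAML: its name, and indented under it one key for each argument. jog_arm: Moves the arm, as the interface text tells. Its arguments: {"type":"object","properties":{"offset":{"type":"array","items":{"type":"array","items":{"type":"number"}}},"delta_rot":{"type":"array","items":{"type":"array","items":{"type":"number"}}},"fingers":{"type":"array","items":{"type":"number"}}},"required":["offset","delta_rot","fingers"]}

```bash
mkdir -p pics
cat > h.py <<'E'
from cell import *
import numpy as np, cv2
def snap(n,f):
    s=snapshot(n); cv2.imwrite('pics/'+f+'.png',s['frame'][:,:,::-1]); np.savez('pics/'+f+'.npz',**s); return s
def ray(s,u,v):
    R=np.array(s['R']);t=np.array(s['t'])
    d=R.T@np.array([(u-s['cx'])/s['fx'],(v-s['cy'])/s['fy'],1]); return -R.T@t,d
def onz(s,u,v,z):
    c,d=ray(s,u,v); return c+d*(z-c[2])/d[2]
def tri(*obs):
    A=np.zeros((3,3));b=np.zeros(3)
    for s,u,v in obs:
        c,d=ray(s,u,v);d=d/np.linalg.norm(d);P=np.eye(3)-np.outer(d,d);A+=P;b+=P@c
    return np.linalg.solve(A,b)
def proj(s,X):
    p=np.array(s['R'])@X+np.array(s['t']);return s['fx']*p[0]/p[2]+s['cx'],s['fy']*p[1]/p[2]+s['cy']
E
python3 - <<'E'
from h import *
for n in ('scene','side','wrist'):
    s=snap(n,n+'0'); print(n,-np.array(s['R']).T@s['t'],s['R'][2],s['fx'])
print(get_obs())
E
```

```text
scene [0.13689867 0.63693718 0.52583127] [ 0.47386242 -0.75360099 -0.45556553] 485.1396095577827
side [-0.07998014 -0.64547502  0.61970759] [ 0.59454477  0.64146229 -0.48481197] 570.6288393143848
wrist [ 0.21081084 -0.5659035   0.37347662] [-0.28092566 -0.06566362 -0.95748058] 376.53950516792867
{'time': 0.15, 'q': array([-1.55267993e+00,  1.04574613e-01,  9.66848637e-02,  1.56392963e+00,
        8.00988912e-06,  1.35310765e+00]), 'qvel': array([ 0.00087184, -0.00042511,  0.00106174,  0.00082067,  0.00143321,
       -0.00010636]), 'effort': array([ 3.67709945e-03, -5.57354486e+01,  5.04008102e+01,  1.24451652e-02,
       -3.00068914e-04, -1.11519817e-06]), 'tcp_pos': array([ 0.14018913, -0.58313296,  0.230714  ]), 'tcp_rot': array([-3.11877218e+00, -3.69424524e-01, -1.72553978e-04]), 'contact_force': array([-0.60731167,  0.34197605, -0.02290891]), 'torque': array([ 0.02086673, -0.01356682,  0.02497768]), 'finger_gap': 1.0013572761487075}
```

View pics/scene0.png

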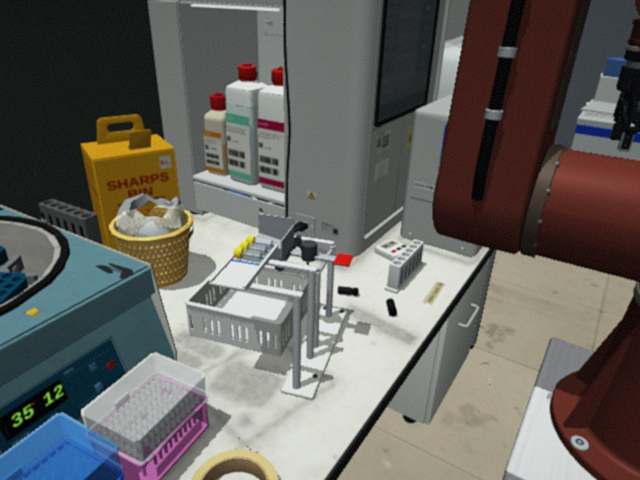

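View pics/side0.png

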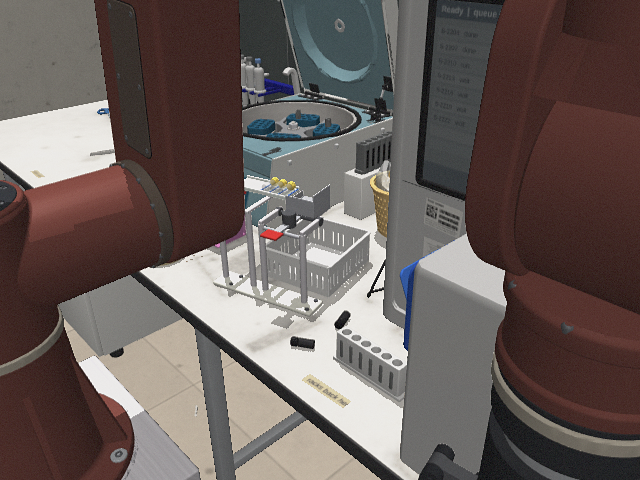

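Scene: yellow caps near (243,246), red pad (343,260), stand foot at (300,390). Side: caps (283,184), pad (271,235), bucket (310,200). Now the numbers.

Run:
```python
from h import *
L={n:dict(np.load('pics/'+n+'0.npz')) for n in('scene','side')}
def blobs(s,f,box):
    h=cv2.cvtColor(s['frame'],cv2.COLOR_RGB2HSV);m=f(h).astype(np.uint8);M=np.zeros_like(m);x0,y0,x1,y1=box;M[y0:y1,x0:x1]=m[y0:y1,x0:x1]
    n,_,st,c=cv2.connectedComponentsWithStats(M);return [(c[i].round(1),st[i].tolist()) for i in range(1,n) if st[i][4]>8]
yel=lambda h:(abs(h[...,0].astype(int)-27)<7)&(h[...,1]>120)&(h[...,2]>110)
red=lambda h:((h[...,0]<6)|(h[...,0]>174))&(h[...,1]>170)&(h[...,2]>100)
B={'scene':(200,200,400,300),'side':(245,160,340,260)}
for n in L: print(n,'Y',blobs(L[n],yel,B[n]),'R',blobs(L[n],red,B[n]))
a=cv2.resize(L['scene']['frame'][190:410,170:380],None,fx=2.7,fy=2.7,interpolation=cv2.INTER_CUBIC)
cv2.imwrite('pics/c1.png',a[:,:,::-1])
b=cv2.resize(L['side']['frame'][160:340,200:400],None,fx=3.3,fy=3.3,interpolation=cv2.INTER_CUBIC)
cv2.imwrite('pics/c2.png',b[:,:,::-1])
```

```text
scene Y [(array([243. , 246.2]), [234, 236, 20, 22, 177])] R [(array([342.9, 259.3]), [334, 254, 19, 12, 162])]
side Y [(array([275.1, 179.4]), [271, 177, 8, 6, 27]), (array([283.4, 181.5]), [280, 179, 7, 7, 29]), (array([291.9, 184. ]), [288, 181, 8, 8, 31])] R [(array([271. , 234.6]), [260, 230, 23, 10, 141])]
```

View pics/c1.png

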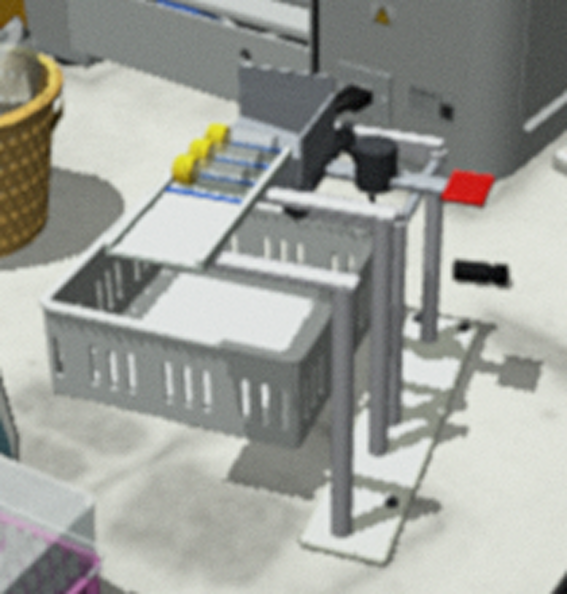

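View pics/c2.png

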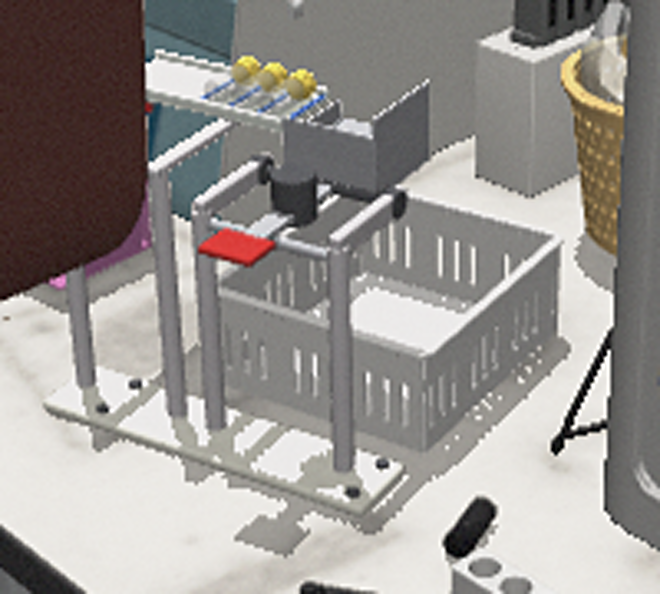

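Run:
```python
from h import *
S,D=[dict(np.load('pics/'+n+'0.npz')) for n in('scene','side')]
print('pad tri',tri((S,342.9,259.3),(D,271,234.6)),'pad z',onz(S,342.9,259.3,.1545),onz(D,271,234.6,.1545))
for u in((275.1,179.4),(283.4,181.5),(291.9,184)):print('cap side',onz(D,*u,.184))
for u in((170+185/2.7,190+168/2.7),(170+201/2.7,190+150/2.7),(170+217/2.7,190+133/2.7)):print('cap scene',onz(S,*u,.184))
for u in((209.6,281.9),(245.2,288.9),(277.4,245.6)):print('tray top',onz(S,*u,.180))
F=[onz(S,*u,.008) for u in((282.2,390.7),(313,398.5),(352.2,310.4))];print('foot S',*F)
G=[onz(D,*u,.008) for u in((213.6,282.7),(310,314.5),(322.1,300.9))];print('foot D',*G)
d=onz(D,291.9,184,.184)-onz(D,275.1,179.4,.184);print('yaw caps D',np.degrees(np.arctan2(d[1],d[0])))
d=F[1]-F[2];print('foot edge S',np.degrees(np.arctan2(d[1],d[0])),np.linalg.norm(d));d=G[0]-G[1];print('edge D',np.degrees(np.arctan2(d[1],d[0])),np.linalg.norm(d))
b=[onz(S,170+u/2.7,190+v/2.7,.069) for u,v in((44,305),(285,355),(370,235))];print('basket',*b)
b=[onz(D,200+u/3.3,160+v/3.3,.069) for u,v in((560,240),(428,355),(222,290))];print('basketD',*b)
```

```text
pad tri [0.45286698 0.05497208 0.15228194] pad z [0.45236888 0.05719683 0.1545    ] [0.44874515 0.0506046  0.1545    ]
cap side [0.5660348  0.18118455 0.184     ]
cap side [0.57092989 0.16154172 0.184     ]
cap side [0.5747375  0.14046888 0.184     ]
cap scene [0.56210588 0.17369111 0.184     ]
cap scene [0.56863794 0.15287    0.184     ]
cap scene [0.57472721 0.13186934 0.184     ]
tray top [0.54410118 0.25208389 0.18      ]
tray top [0.49491243 0.23808509 0.18      ]
tray top [0.53323215 0.11835552 0.18      ]
foot S [0.4538926  0.21526041 0.008     ] [0.40868095 0.20267302 0.008     ] [ 0.46756159 -0.01728456  0.008     ]
foot D [0.40788208 0.19184604 0.008     ] [ 0.47396703 -0.01784398  0.008     ] [ 0.51894086 -0.00189708  0.008     ]
yaw caps D -77.93495604044685
foot edge S 104.98618982912618 0.22770213635649134
edge D 107.49252865335254 0.21985705594321678
basket [0.66046878 0.19673087 0.069     ] [0.51183665 0.15355153 0.069     ] [0.54503831 0.01701897 0.069     ]
basketD [0.69651362 0.04349485 0.069     ] [0.54270892 0.00214902 0.069     ] [0.50597018 0.14048817 0.069     ]
```

Run:
```python
from h import *
S,D=[dict(np.load('pics/'+n+'0.npz')) for n in('scene','side')]
print('instrument D',onz(D,388,318,0),onz(D,400,330,0),'box D',onz(D,402,465,0),'rack',onz(D,372,375,0))
print('scene instr',onz(S,365,250,0),onz(S,287,212,0),'box S bottom',onz(S,405,232,0),onz(S,480,248,0))
W=dict(np.load('pics/wrist0.npz'))
cv2.imwrite('pics/w0.png',W['frame'][:,:,::-1])
```

```text
instrument D [ 0.57558734 -0.11521842  0.        ] [ 0.56416113 -0.15280573  0.        ] box D [ 0.34501248 -0.33956285  0.        ] rack [ 0.44389174 -0.19630876  0.        ]
scene instr [ 0.56402028 -0.25099191  0.        ] [ 0.83376039 -0.318683    0.        ] box S bottom [ 0.52707153 -0.39237859  0.        ] [ 0.34852897 -0.41733043  0.        ]
```

View pics/w0.png

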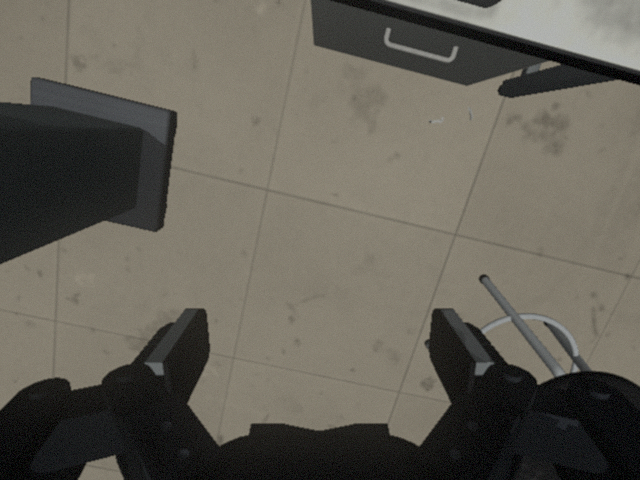

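The wrist view shows only floor and open fingers. A box corner lies at r≈0.48, so I retract to r≈0.39, shut the fingers and swing left.

>>> jog_arm:
  offset:
    - [0,-42,-14]
    - [0,-42,-14]
    - [0,-42,-14]
    - [0,-42,-14]
    - [0,-42,-14]
    - [44,-2.5,0]
    - [44,-2.5,0]
    - [44,-2.5,0]
    - [44,-2.5,0]
    - [44,-2.5,0]
    - [44,-2.5,0]
  delta_rot:
    - [0,0,0]
    - [0,0,0]
    - [0,0,0]
    - [0,0,0]
    - [0,0,0]
    - [0,0,-6.5]
    - [0,0,-6.5]
    - [0,0,-6.5]
    - [0,0,-6.5]
    - [0,0,-6.5]
    - [0,0,-6.5]
  fingers: [-1,-1,-1,-1,-1,-1,-1,-1,-1,-1,-1]

```text
time: 1.25
tcp_pos: [0.3098, -0.2365, 0.301]
tcp_rot: [2.814, 1.396, 0.0]
contact_force: [1.1, -0.7, -0.1]
finger_gap: -0.003
```

>>> jog_arm:
  offset:
    - [44,-2.5,0]
    - [44,-2.5,0]
    - [44,-2.5,0]
    - [44,-2.5,0]
    - [44,-2.5,0]
    - [44,-2.5,0]
    - [44,-2.5,0]
    - [44,-2.5,0]
    - [44,-2.5,0]
  delta_rot:
    - [0,0,-6.5]
    - [0,0,-6.5]
    - [0,0,-6.5]
    - [0,0,-6.5]
    - [0,0,-6.5]
    - [0,0,-6.5]
    - [0,0,-6.5]
    - [0,0,-6.5]
    - [0,0,-6.5]
  fingers: [-1,-1,-1,-1,-1,-1,-1,-1,-1]

```text
time: 2.15
tcp_pos: [0.3626, 0.1398, 0.301]
tcp_rot: [-1.773, -2.593, 0.0]
contact_force: [1.1, -0.2, 0.5]
finger_gap: 0.004
```

```bash
cat >> h.py <<'E'
from scipy.spatial.transform import Rotation as Ro
YAW=15.5
def go(target,yaw=YAW):
    "tool-frame offset (mm) and rz (deg) to a tool-down pose whose tool y points at yaw"
    o=get_obs();R=Ro.from_rotvec(o['tcp_rot']).as_matrix();y=np.degrees(np.arctan2(R[1,1],R[0,1]))
    print('tcp',o['tcp_pos'].round(4),'tool y az',y.round(2),'tilt z',R[:,2].round(3),'off',(R.T@(np.array(target)-o['tcp_pos'])*1e3).round(1),'rz',-(yaw-y).round(2),'F',o['contact_force'].round(1))
E
python3 -c "
from h import *
go([.537,.200,.25])"
```

```text
tcp [0.3626 0.1398 0.301 ] tool y az 21.28 tilt z [-0. -0. -1.] off [ -7.1 184.4  51. ] rz 5.78 F [ 1.1 -0.2  0.5]
```

>>> jog_arm:
  offset:
    - [-1.4,36.9,10]
    - [-1.4,36.9,10]
    - [-1.4,36.9,10]
    - [-1.4,36.9,10]
    - [-1.4,36.9,11]
    - [0,0,0]
    - [0,0,0]
  delta_rot:
    - [0,0,0]
    - [0,0,0]
    - [0,0,0]
    - [0,0,0]
    - [0,0,0]
    - [0,0,5.8]
    - [0,0,0]
  fingers: [-1,-1,-1,-1,-1,-1,-1]

```text
time: 2.85
tcp_pos: [0.5378, 0.1977, 0.2484]
tcp_rot: [-1.908, -2.493, 0.004]
contact_force: [-0.0, 0.2, 0.7]
finger_gap: -0.002
```

Run:
```python
from h import *
W=snap('wrist','w1');S=snap('scene','s1');go([.537,.2,.25])
im=W['frame'].copy()
o=np.array([.5358,.0775]);y=np.radians(15.5);ex=np.array([np.cos(y),np.sin(y)]);ey=np.array([-ex[1],ex[0]])
for X in[(11.5,33,180),(56.5,33,180),(11.5,158,180),(56.5,158,180),(54,45,184),(54,65,184),(54,85,184),(-88,0,154.5)]:
    P=np.r_[o+(X[0]*ex+X[1]*ey)/1e3,X[2]/1e3];u=proj(W,P);print(X,np.round(u))
    cv2.drawMarker(im,tuple(int(round(a)) for a in u),(255,0,255),0,12,1)
cv2.imwrite('pics/w1m.png',im[:,:,::-1])
```

```text
tcp [0.5376 0.1976 0.2505] tool y az 15.36 tilt z [ 0. -0. -1.] off [2.4 0.  0.5] rz -0.14 F [-0.1 -0.   0.2]
(11.5, 33, 180) [287. 379.]
(56.5, 33, 180) [355. 379.]
(11.5, 158, 180) [280. 189.]
(56.5, 158, 180) [360. 189.]
(54, 45, 184) [352. 367.]
(54, 65, 184) [353. 339.]
(54, 85, 184) [354. 310.]
(-88, 0, 154.5) [158. 396.]
```

View pics/w1m.png

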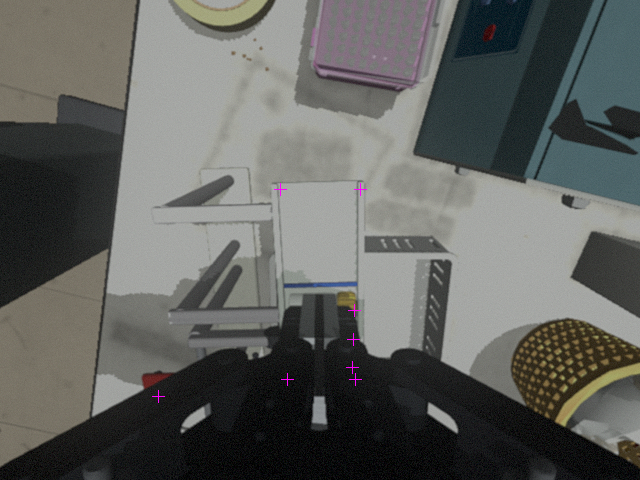

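Wrist view: tray inner edges at columns 279 and 359 match the prediction, the back edge is at row 181 (predicted 189), the last rib at row 285, cap c at (346,299). The stand sits a few mm further along +y.

Run:
```python
from h import *
W=dict(np.load('pics/w1.npz'));o=np.array([.5358,.0775]);y=np.radians(15.5);ex=np.array([np.cos(y),np.sin(y)]);ey=np.array([-ex[1],ex[0]])
def st(u,v,z):
    d=onz(W,u,v,z)[:2]-o;return np.round([d@ex*1e3,d@ey*1e3],1)
print('back',st(275,182,.180),st(362,181,.180),st(320,181.5,.176));print('rib (exp y95)',st(286,285,.1775),st(356,285,.1775));print('capc exp y85',st(346,299,.187))
print('inner',st(279,190,.18),st(359,190,.18),st(283,270,.18),st(357,270,.18));print('tip',st(*proj(W,get_obs()['tcp_pos']),.2505))
```

```text
back [  8.8 162. ] [ 57.4 162.3] [ 34.  161.6]
rib (exp y95) [12.8 98.7] [55.7 98.5]
capc exp y85 [49.  93.6]
inner [ 10.9 157.5] [ 55.8 157.2] [ 11.5 109.5] [ 55.8 109.3]
tip [ 33.9 115.3]
```

>>> jog_arm:
  offset:
    - [4,0,0]
    - [0,0,25]
    - [0,0,25]
    - [0,0,12]
    - [0,0,7.5]
    - [0,0,0]
    - [0,0,0]
  delta_rot:
    - [0,0,0]
    - [0,0,0]
    - [0,0,0]
    - [0,0,0]
    - [0,0,0]
    - [0,0,0]
    - [0,0,0]
  fingers: [-1,-1,-1,-1,-1,-1,-1]

```text
time: 3.65
tcp_pos: [0.5373, 0.2016, 0.182]
tcp_rot: [1.907, 2.495, 0.002]
contact_force: [-0.2, 0.5, 1.0]
finger_gap: -0.002
```

```bash
cat >> h.py <<'E'
O=np.array([.5343,.0810]);_y=np.radians(YAW);EX=np.array([np.cos(_y),np.sin(_y)]);EY=np.array([-EX[1],EX[0]])
def W2(x,y,z): return np.r_[O+(x*EX+y*EY)/1e3,z/1e3]
def stand(p): d=p[:2]-O;return np.round([d@EX*1e3,d@EY*1e3,p[2]*1e3],1)
E
python3 -c "
from h import *
print(stand(get_obs()['tcp_pos']));go(W2(34,60,181))"
```

```text
[ 35.1 115.4 182. ]
tcp [0.5373 0.2016 0.182 ] tool y az 15.22 tilt z [ 0.001  0.    -1.   ] off [-55.4  -0.8   1. ] rz -0.28 F [-0.2  0.5  1. ]
```

>>> jog_arm:
  offset:
    - [-3,0,0]
    - [-3,0,0]
    - [-3,0,0]
    - [-3,0,0]
    - [-3,0,0]
    - [-3,0,0]
    - [-3,0,0]
    - [-3,0,0]
    - [-3,0,0]
    - [-3,0,0]
    - [-3,0,0]
    - [-3,0,0]
    - [-3,0,0]
    - [-3,0,0]
    - [-3,0,0]
    - [-3,0,0]
    - [-3,0,0]
    - [-3,0,0]
    - [0,0,0]
    - [0,0,0]
  delta_rot:
    - [0,0,0]
    - [0,0,0]
    - [0,0,0]
    - [0,0,0]
    - [0,0,0]
    - [0,0,0]
    - [0,0,0]
    - [0,0,0]
    - [0,0,0]
    - [0,0,0]
    - [0,0,0]
    - [0,0,0]
    - [0,0,0]
    - [0,0,0]
    - [0,0,0]
    - [0,0,0]
    - [0,0,0]
    - [0,0,0]
    - [0,0,0]
    - [0,0,0]
  fingers: [-1,-1,-1,-1,-1,-1,-1,-1,-1,-1,-1,-1,-1,-1,-1,-1,-1,-1,-1,-1]

```text
time: 5.65
tcp_pos: [0.551, 0.1494, 0.1807]
tcp_rot: [1.908, 2.496, -0.0]
contact_force: [0.7, -0.1, 1.0]
finger_gap: 0.002
```

Run:
```python
from h import *
S=snap('scene','s2');D=snap('side','d2');print(stand(get_obs()['tcp_pos']));go(W2(34,50,181))
a=cv2.resize(S['frame'][200:320,190:350],None,fx=2.5,fy=2.5,interpolation=cv2.INTER_CUBIC)
b=cv2.resize(D['frame'][150:270,220:380],None,fx=2.5,fy=2.5,interpolation=cv2.INTER_CUBIC)
cv2.imwrite('pics/c3.png',np.hstack([a,b])[:,:,::-1])
```

```text
[ 34.4  61.5 180.8]
tcp [0.551  0.1495 0.1808] tool y az 15.21 tilt z [ 0. -0. -1.] off [-11.5  -0.3  -0.2] rz -0.29 F [ 0.1 -0.4  0. ]
```

View pics/c3.png

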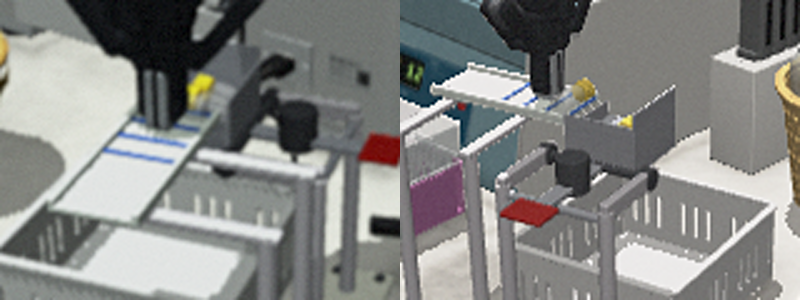

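Cropped views: one cap left on the tray at (585,90), at least one vial in the bucket at (625,122), bucket still upright. I push the last one over.

>>> jog_arm:
  offset:
    - [-3,0,0]
    - [-3,0,0]
    - [-3,0,0]
    - [-3,0,0]
    - [-2,0,0]
    - [0,0,0]
    - [0,0,0]
    - [0,0,0]
  delta_rot:
    - [0,0,0]
    - [0,0,0]
    - [0,0,0]
    - [0,0,0]
    - [0,0,0]
    - [0,0,0]
    - [0,0,0]
    - [0,0,0]
  fingers: [-1,-1,-1,-1,-1,-1,-1,-1]

```text
time: 6.55
tcp_pos: [0.5547, 0.1358, 0.1807]
tcp_rot: [1.908, 2.496, -0.0]
contact_force: [-1.1, -0.4, 0.6]
finger_gap: 0.005
```

```bash
cat > look.py <<'E'
from h import *
import sys
S=snap('scene','s'+sys.argv[1]);D=snap('side','d'+sys.argv[1]);print(stand(get_obs()['tcp_pos']));go(W2(34,47,181))
a=cv2.resize(S['frame'][200:320,190:350],None,fx=2.5,fy=2.5,interpolation=cv2.INTER_CUBIC)
b=cv2.resize(D['frame'][150:270,220:380],None,fx=2.5,fy=2.5,interpolation=cv2.INTER_CUBIC)
cv2.imwrite('pics/v'+sys.argv[1]+'.png',np.hstack([a,b])[:,:,::-1])
E
python3 look.py 4
```

```text
[ 34.3  47.5 180.7]
tcp [0.5546 0.1359 0.1807] tool y az 15.21 tilt z [-0. -0. -1.] off [-0.5 -0.3 -0.3] rz -0.29 F [-0.2  0.1 -0.1]
```

View pics/v4.png

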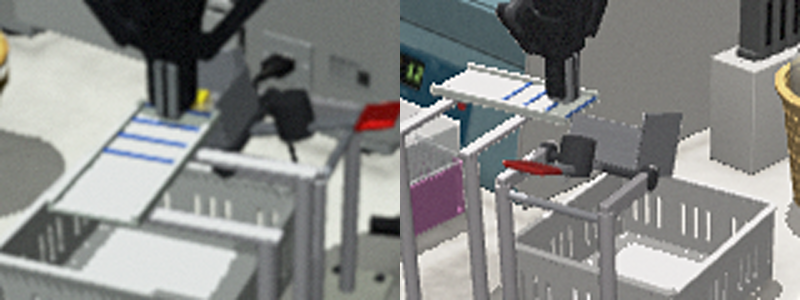

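Bucket is tipping (tail raised in both halves) and the tray is empty at (575,100). I back off and up, and give it time.

>>> jog_arm:
  offset:
    - [20,0,0]
    - [10,0,0]
    - [0,0,-30]
    - [0,0,-30]
    - [0,0,-30]
    - [0,0,-30]
    - [0,0,0]
    - [0,0,0]
    - [0,0,0]
    - [0,0,0]
    - [0,0,0]
    - [0,0,0]
    - [0,0,0]
    - [0,0,0]
    - [0,0,0]
    - [0,0,0]
  delta_rot:
    - [0,0,0]
    - [0,0,0]
    - [0,0,0]
    - [0,0,0]
    - [0,0,0]
    - [0,0,0]
    - [0,0,0]
    - [0,0,0]
    - [0,0,0]
    - [0,0,0]
    - [0,0,0]
    - [0,0,0]
    - [0,0,0]
    - [0,0,0]
    - [0,0,0]
    - [0,0,0]
  fingers: [-1,-1,-1,-1,-1,-1,-1,-1,-1,-1,-1,-1,-1,-1,-1,-1]

```text
time: 8.25
tcp_pos: [0.5468, 0.1649, 0.3008]
tcp_rot: [1.908, 2.496, -0.0]
contact_force: [0.2, 0.5, 0.2]
finger_gap: 0.002
```

```bash
python3 look.py 5
python3 - <<'E'
from h import *
S,D=[dict(np.load('pics/%s5.npz'%n)) for n in'sd']
a=cv2.resize(S['frame'][190:370,175:375],None,fx=2,fy=2,interpolation=cv2.INTER_CUBIC)
b=cv2.resize(D['frame'][150:330,200:400],None,fx=2,fy=2,interpolation=cv2.INTER_CUBIC)
cv2.imwrite('pics/v5b.png',np.hstack([a,b])[:,:,::-1])
c=np.array([-19,0,86]);print('pad pred S',proj(S,W2(-19,0,236)),'D',proj(D,W2(-19,0,236)))
for n,s in(('S',S),('D',D)):
    h=cv2.cvtColor(s['frame'],cv2.COLOR_RGB2HSV);m=(((h[...,0]<6)|(h[...,0]>174))&(h[...,1]>150)&(h[...,2]>60)).astype(np.uint8)
    m[:150]=0;m[280:]=0;m[:,:200]=0;m[:,380:]=0;k,_,st,cc=cv2.connectedComponentsWithStats(m);print(n,[(cc[i].round(1),st[i].tolist()) for i in range(1,k) if st[i][4]>8])
go(W2(20,0,300))
E
```

```text
[ 34.5  77.5 300.8]
tcp [0.5468 0.1649 0.3008] tool y az 15.21 tilt z [ 0. -0. -1.] off [-30.5  -0.3 119.8] rz -0.29 F [ 0.6 -0.1  0.1]
pad pred S (np.float64(303.02995920365345), np.float64(205.3568522022263)) D (np.float64(289.4350265357863), np.float64(176.25553686846348))
S [(array([302.3, 204.6]), [298, 195, 11, 20, 49])]
D [(array([290.6, 176.4]), [281, 170, 19, 15, 127])]
tcp [0.5468 0.1649 0.3008] tool y az 15.21 tilt z [ 0. -0. -1.] off [-77.6 -14.1   0.8] rz -0.29 F [ 0.6 -0.1  0.1]
```

View pics/v5b.png

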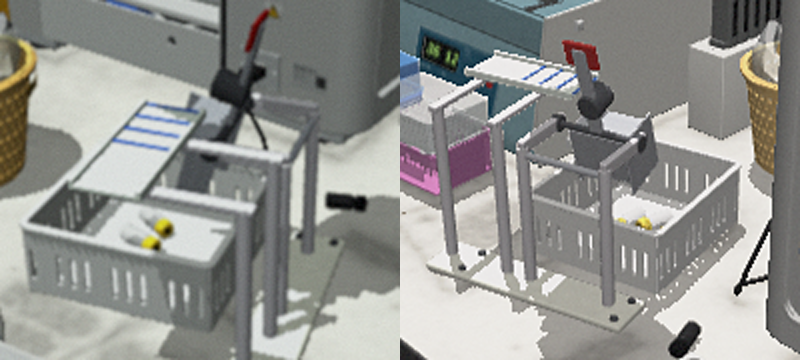

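Bucket fully dumped, pad where predicted (302,205 / 290,176). Two vials lie in the basket in the scene half; I need the third before touching.

Run:
```python
from h import *
S=snap('scene','s6');D=snap('side','d6');W=snap('wrist','w6')
for n,s,B in(('S',S,(180,270,290,340)),('D',D,(260,190,380,300)),('W',W,(0,0,640,480))):
    h=cv2.cvtColor(s['frame'],cv2.COLOR_RGB2HSV);m=((abs(h[...,0].astype(int)-27)<7)&(h[...,1]>120)&(h[...,2]>70)).astype(np.uint8)
    M=m*0;x0,y0,x1,y1=B;M[y0:y1,x0:x1]=m[y0:y1,x0:x1];k,_,st,cc=cv2.connectedComponentsWithStats(M)
    print(n,[(cc[i].round(1),st[i].tolist(),stand(onz(s,*cc[i],.012))) for i in range(1,k) if st[i][4]>5])
w=W['frame'][180:480,300:640]
b=cv2.resize(D['frame'][190:300,255:385],None,fx=3.08,fy=2.73,interpolation=cv2.INTER_CUBIC)[:300,:400]
cv2.imwrite('pics/v6.png',np.hstack([w,b])[:,:,::-1])
```

```text
S [(array([181.1, 275.6]), [180, 274, 3, 4, 7], array([260.3, -72.8,  12. ])), (array([256. , 303.3]), [252, 300, 9, 8, 47], array([ 80.9, -34.1,  12. ])), (array([249.9, 311. ]), [246, 308, 9, 6, 36], array([81.4, -8.2, 12. ]))]
D [(array([321.8, 261.4]), [318, 259, 8, 6, 31], array([80. , -4.3, 12. ]))]
W [(array([359.1, 262.7]), [358, 259, 4, 10, 29], array([82.3, -2.8, 12. ])), (array([359.1, 284.5]), [358, 281, 4, 9, 25], array([ 83.1, -31.4,  12. ])), (array([531.7, 348.8]), [530, 347, 4, 5, 6], array([ 311.1, -123.3,   12. ])), (array([620.5, 385.3]), [619, 384, 4, 4, 6], array([ 440. , -180.1,   12. ])), (array([625.2, 387.8]), [623, 384, 6, 8, 12], array([ 447.2, -184. ,   12. ])), (array([618.1, 393.3]), [614, 391, 9, 5, 14], array([ 439.7, -192.9,   12. ]))]
```

View pics/v6.png

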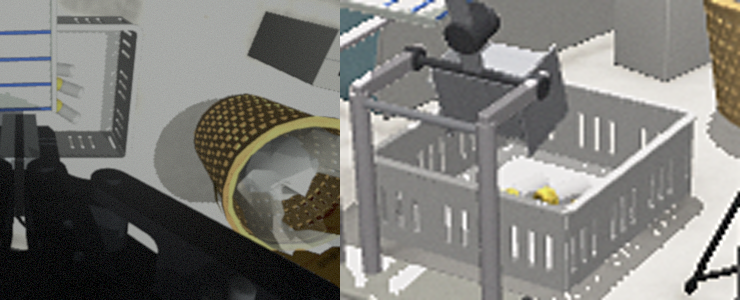

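Run:
```python
from h import *
S,D,W=[dict(np.load('pics/%s6.npz'%n)) for n in'sdw']
print('(81,-34) in D',proj(D,W2(82,-33,10)),'(81,-7)',proj(D,W2(81,-6,10)))
h=cv2.cvtColor(D['frame'],cv2.COLOR_RGB2HSV);m=((abs(h[...,0].astype(int)-27)<9)&(h[...,1]>80)&(h[...,2]>60)).astype(np.uint8)
ys,xs=np.nonzero(m[245:280,295:345]);print(sorted(set(zip((xs+295).tolist(),(ys+245).tolist()))))
p=onz(D,311,261,.010);print('cap311',stand(p),'S',proj(S,p),'W',proj(W,p))
a=cv2.resize(S['frame'][250:340,180:290],None,fx=4.5,fy=4.5,interpolation=cv2.INTER_CUBIC)
b=cv2.resize(D['frame'][220:290,290:350],None,fx=5,fy=5,interpolation=cv2.INTER_CUBIC);b=cv2.copyMakeBorder(b,0,max(0,a.shape[0]-b.shape[0]),0,0,0)[:a.shape[0]]
cv2.imwrite('pics/v7.png',np.hstack([a,b])[:,:,::-1])
```

```text
(81,-34) in D (np.float64(334.29384190817893), np.float64(265.40164403463825)) (81,-7) (np.float64(322.7997469796057), np.float64(262.19219139935666))
[(309, 259), (310, 259), (310, 260), (311, 259), (311, 260), (312, 260), (312, 261), (318, 260), (318, 261), (318, 262), (319, 260), (319, 261), (319, 262), (320, 259), (320, 260), (320, 261), (320, 262), (320, 263), (321, 258), (321, 259), (321, 260), (321, 261), (321, 262), (321, 263), (322, 258), (322, 259), (322, 260), (322, 261), (322, 262), (322, 263), (323, 259), (323, 260), (323, 261), (323, 262), (323, 263), (323, 264), (324, 260), (324, 261), (324, 262), (324, 263), (324, 264), (325, 262), (325, 263), (325, 264), (330, 263)]
cap311 [72.7 17.7 10. ] S (np.float64(248.343136402408), np.float64(321.1826842333936)) W (np.float64(351.366908904295), np.float64(246.16220776854325))
```

View pics/v7.png

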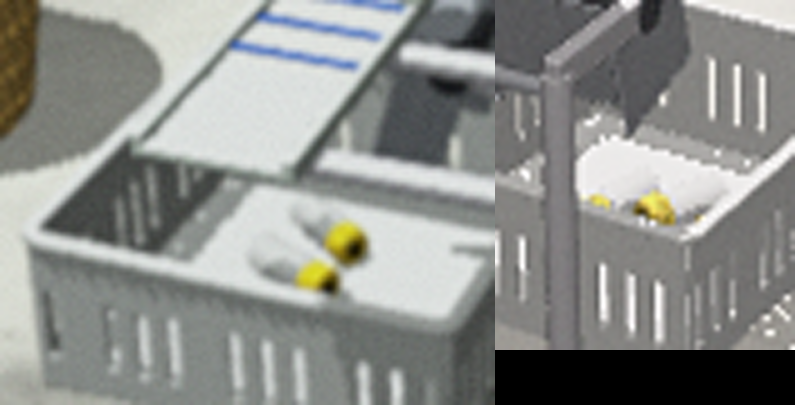

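Right half shows three caps in the basket, at (600,200), (655,207) and (700,213). The third lies at stand (73,18), hidden by the basket rim in the scene view. All in; now to the pad.

>>> jog_arm:
  offset:
    - [-26,-4,0]
    - [-26,-5,0]
    - [-26,-5,0]
    - [0,0,0]
    - [0,0,20]
    - [0,0,20]
    - [0,0,16]
    - [0,0,8]
    - [0,0,0]
    - [0,0,0]
  delta_rot:
    - [0,0,0]
    - [0,0,0]
    - [0,0,0]
    - [0,0,0]
    - [0,0,0]
    - [0,0,0]
    - [0,0,0]
    - [0,0,0]
    - [0,0,0]
    - [0,0,0]
  fingers: [-1,-1,-1,-1,-1,-1,-1,-1,-1,-1]

```text
time: 9.5
tcp_pos: [0.5539, 0.0862, 0.2375]
tcp_rot: [1.907, 2.496, 0.001]
contact_force: [-0.8, 1.1, 0.4]
finger_gap: 0.001
```

```bash
python3 -c "
from h import *
print(stand(get_obs()['tcp_pos']));go(W2(-4.7,0,236))"
```

```text
[ 2.030e+01 -2.000e-01  2.375e+02]
tcp [0.5539 0.0862 0.2375] tool y az 15.23 tilt z [ 0.001 -0.    -1.   ] off [  0.1 -25.    1.5] rz -0.27 F [-0.8  1.1  0.4]
```

>>> jog_arm:
  offset:
    - [0,-8,0]
    - [0,-8,1]
    - [0,-9,0]
    - [0,-8.3,2.7]
    - [0,-8.4,2.8]
    - [0,-7.6,4.4]
    - [0,-7.7,4.4]
    - [0,-6.6,5.8]
    - [0,-6.6,5.8]
    - [0,-5.3,7]
    - [0,-5.4,7]
    - [0,-3.8,7.9]
    - [0,-3.8,7.9]
    - [0,-2.2,8.5]
    - [0,-2.2,8.5]
    - [0,0,3]
    - [0,0,0]
    - [0,0,0]
  delta_rot:
    - [0,0,0]
    - [0,0,0]
    - [0,0,0]
    - [0,0,0]
    - [0,0,0]
    - [0,0,0]
    - [0,0,0]
    - [0,0,0]
    - [0,0,0]
    - [0,0,0]
    - [0,0,0]
    - [0,0,0]
    - [0,0,0]
    - [0,0,0]
    - [0,0,0]
    - [0,0,0]
    - [0,0,0]
    - [0,0,0]
  fingers: [-1,-1,-1,-1,-1,-1,-1,-1,-1,-1,-1,-1,-1,-1,-1,-1,-1,-1]

```text
time: 11.3
tcp_pos: [0.4643, 0.0615, 0.1603]
tcp_rot: [1.908, 2.496, 0.0]
contact_force: [0.2, -0.5, 0.8]
finger_gap: -0.003
```

```bash
python3 -c "
from h import *
print(stand(get_obs()['tcp_pos']));go(W2(-73,0,160))"
```

```text
[-7.260e+01 -1.000e-01  1.603e+02]
tcp [0.4643 0.0615 0.1603] tool y az 15.21 tilt z [ 0. -0. -1.] off [ 0.1 -0.4  0.3] rz -0.29 F [ 0.2 -0.5  0.8]
```

Now straight up and a bit back, then check.

>>> jog_arm:
  offset:
    - [0,0,-15]
    - [0,0,-35]
    - [0,0,-40]
    - [0,0,-40]
    - [0,-30,0]
    - [0,-30,0]
    - [0,0,0]
    - [0,0,0]
    - [0,0,0]
    - [0,0,0]
    - [0,0,0]
  delta_rot:
    - [0,0,0]
    - [0,0,0]
    - [0,0,0]
    - [0,0,0]
    - [0,0,0]
    - [0,0,0]
    - [0,0,0]
    - [0,0,0]
    - [0,0,0]
    - [0,0,0]
    - [0,0,0]
  fingers: [-1,-1,-1,-1,-1,-1,-1,-1,-1,-1,-1]

```text
time: 12.4
tcp_pos: [0.4065, 0.0459, 0.2899]
tcp_rot: [-1.907, -2.496, 0.001]
contact_force: [0.5, 0.6, 0.7]
finger_gap: -0.001
```

Run:
```python
from h import *
S=snap('scene','s8');D=snap('side','d8');print(stand(get_obs()['tcp_pos']))
for n,s in(('S',S),('D',D)):
    h=cv2.cvtColor(s['frame'],cv2.COLOR_RGB2HSV);m=(((h[...,0]<6)|(h[...,0]>174))&(h[...,1]>150)&(h[...,2]>60)).astype(np.uint8)
    m[:170]=0;m[280:]=0;m[:,:230]=0;m[:,:250]=0;m[:,380:]=0;k,_,st,cc=cv2.connectedComponentsWithStats(m);print(n,'start S 342.9,259.3 D 271,234.6',[(cc[i].round(1),st[i].tolist()) for i in range(1,k) if st[i][4]>30])
a=cv2.resize(S['frame'][190:370,175:375],None,fx=2,fy=2,interpolation=cv2.INTER_CUBIC)
b=cv2.resize(D['frame'][150:330,200:400],None,fx=2,fy=2,interpolation=cv2.INTER_CUBIC)
cv2.imwrite('pics/v8.png',np.hstack([a,b])[:,:,::-1])
```

```text
[-132.7    0.4  289.9]
S start S 342.9,259.3 D 271,234.6 [(array([342.9, 259.3]), [333, 253, 20, 13, 174])]
D start S 342.9,259.3 D 271,234.6 [(array([271. , 234.6]), [260, 230, 23, 11, 153])]
```

View pics/v8.png

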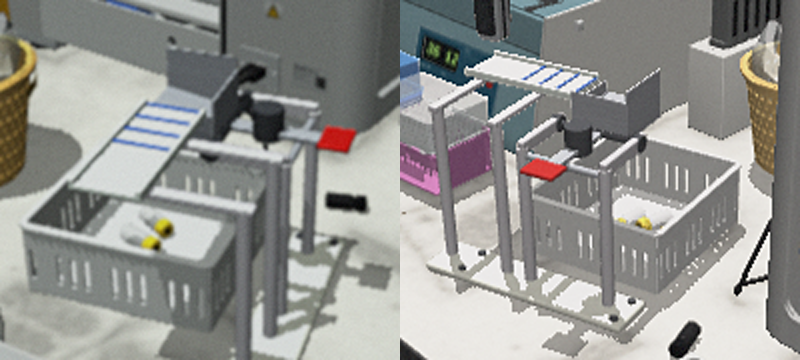

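The pad is back at exactly its starting pixels (342.9,259.3 / 271.0,234.6), so the bucket is upright. The vials lie in the basket and the arm is clear.

```bash
python3 -c "
from cell import *
print(hand_in())"
```

```text
the job is handed in; nothing more can be done
None
```

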